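Unlock a disc player's tray with the service key

TASK

The disc player's tray is locked for transport. Push the black heat sink clear of the keyhole, leaving it flat on the player's top, then take the red-handled service key from its stand, push it fully home in the keyhole and turn it clockwise until the tray springs out. Leave the key upright in the lock, turned, let go of it, and leave everything else on the bench and the player where it is.

Things in the scene. Friction and masses are not known exactly. Their poses are not given: they have to be found in the camera images.
- keyhole (a point): Centre of the brass-edged keyhole, a slot in the disc player's flat top, at the level of that top. x points to the player's back, y along the slot, z up. Slot 37 mm (y) by 11 mm (x), bevelled edges, through a 12 mm thick top. Beneath it the key's bit drops between the lock's jaws.
- player_top (a point): Centre of the flat top of the disc player, a fixed silver box 215 mm (x) by 240 mm (y) by 85 mm high. Axes as the keyhole's; the keyhole lies 30 mm towards +x and 45 mm towards +y from here. The tray comes out of the black front, on the -x side.
- lock (a joint): Turn of the lock, rad: 0 locked, with the jaws in line with the slot; grows clockwise seen from above; stop at 1.3. It draws the hidden bolt, which lets the tray go at about 0.9 rad. It stays where it is left; about 0.1 N m turns it; the key has some 0.1 rad of play in the jaws.
- tray (a joint): How far the disc tray has come out of the player's front (the -x side, towards the robot), m: about 0 locked, 0.06 fully out. A spring drives it out by itself once the bolt is drawn; it passes low, below 40 mm over the bench.
- key_grip (a point): Centre of the red handle of the upright steel service key (100 mm tall, 0.12 kg). The handle is a flat paddle 12 mm thick (x), 52 mm wide (y), 40 mm high, gripped across its thickness; z runs up the key. Below it: 8 mm round shank with a collar 26 mm across, its underside 51 mm below this point, which rests on the player's top when the key is fully home.
- key_tip (a point): Centre of the key's lower end, 80 mm below the handle's centre, 29 mm below the player's top when fully home. The flat bit, 34 mm (y) by 8 mm (x), is its lowest 14 mm, narrowed to 29 by 5 mm at the very end. It enters with key y along slot y, either way round, and turns only when fully home, with the bit wholly beneath the 12 mm top.
- heatsink_mid (a point): Centre of the loose black finned heat sink that lies over the keyhole on the player's top: a block 60 mm (x) by 80 mm (y) by 30 mm high, fins up, 0.2 kg; this point is 15 mm above its underside. It slides easily.
- key_stand: Fixed blue block 75 mm (x) by 95 mm (y) by 40 mm high with a slot in its top in which the key hangs by its collar, handle centre 91 mm above the bench; lift the key 35 mm to free it. Origin at the centre of its underside.
- parts_bin: Fixed orange parts bin 100 by 120 by 60 mm, a bystander; origin at the centre of its underside. It and the key stand stand on either side of the player, either way round.
- dish: Small loose steel screw dish, 50 mm across, 18 mm high, on the player's top at its front edge; a bystander. Origin at the centre of its underside.
- meter: Loose yellow multimeter 90 by 185 by 40 mm lying near the back of the bench, a bystander. Origin at the centre of its underside.
- solder: Loose blue spool 64 mm across, 47 mm high, a bystander. Origin at the centre of its underside.
- mug: Loose blue mug 80 mm across, 90 mm high, a bystander. Origin at the centre of its underside.
- screwdriver: Loose screwdriver lying on the bench, a bystander. Origin on its underside.
There are look-alikes about, which are no part of the job. Of the things that look like the part that bears heatsink_mid, the smallest one is meant.

How it is judged:
By the outcome, as a careful person would: the job done as asked, in the order asked, and still so for the second after the job is handed in, with the robot touching nothing.
It also fails if it takes over 56 s, if anything falls off the work surface, if the arm or the gripper's body presses on something with over 40 N, if the wrist force passes 120 N, or if a joint passes its speed limit or range.

ROBOT

A 6-joint arm with a two-finger parallel gripper is mounted at the origin on the work surface. World frame = base frame: x ahead of the robot, y to its left, z up, the work surface at z = 0. Lengths are in m, angles in rad, forces in N, time in s.
With the tool pointing down it reaches from about 0.25 to 0.775 m from the base axis. Payload 4 kg.
Tool frame: the origin (TCP) lies at the very end of the fingers, on their centre line; the grasp point (between the pads) lies 19 mm behind it; z points along the fingers, y is the line along which they close (so a half turn about z gives the same grasp; the last joint's range is limited). The gripper opens to 94 mm and grips with 3 to 60 N. Pads are 16 mm wide; open, the fingers measure 119 mm over their backs; the gripper's body (75 mm by 177 mm) begins 78 mm behind the grasp point.
Start: joints at [-1.419, 0.087, 1.371, -0, 1.684, -0.103], TCP at [0.139, -0.532, 0.206] pointing down, gripper open.
Joint ranges: [-3.1, 3.1], [-0.76, 2.03], [0.27, 2.55], [-1.08, 4.22], [0.17, 2.65], [-2.57, 2.57]. Speed limits (rad/s): [2.79, 2.79, 3.14, 3.14, 3.14, 3.14].

INTERFACE

Orientations are given as [roll, pitch, yaw] about the fixed x, y, z axes, in that order (R = Rz(yaw) Ry(pitch) Rx(roll)).
In Python, from bench import robot gives the robot as it stands. The module is installed in compiled form; this text tells all that it offers.
- The arm moves only by the tool move_arm, never from a script. Its argument "deltas" is one flat list of numbers, 7 for each row, row after row: the turn, a rotation vector about the tool's x, y, z in rad, then the shift along the tool's x, y, z in cm, then the closure, from -1 (fully open) to 1 (shut). A call has 1 to 8 rows; each row is the pose to reach, as a shift and turn from the pose commanded when the call began, along the tool's axes at that moment; what a row does not reach only later rows make up. A row lasts 1/10 s, in which the tool goes at most 50 mm and 8.59 degrees, less where a joint would pass 70% of its speed; a pose out of reach is approached as far as the arm can. A call with a gripper value outside its range is refused whole. The fingers move at their own pace and stop on an object; the grip force is fixed at half the most. Time passes only in rows, so rows that repeat a pose let the fingers close. It gives the time, the measured TCP pose, the force, the opening and the grip force at its end, in the units of the state.
- robot.get_obs(): the state, without advancing time (a new reading comes with each control period).
- robot.snapshot(name): name is "scene" or "top"; returns a dict with "image" (400x640x3 uint8, red, green, blue), "depth" (400x640 float32, m along the optical axis (not along the pixel's ray), 0 where there is no reading), "fov_y" (degrees; the focal length in pixels is half the picture's height over the tangent of half this angle, whatever the lens; pixels are square), "cx", "cy" (the principal point, pixels), "D" ([k1, k2, p1, p2, k3] as OpenCV has them; the pictures are not rectified), "origin" and "orientation" of the camera in the world. Camera axes: x right, y up, looking along -z (the intrinsics and any distortion apply to the point x, -y, -z); pixel columns grow to the right and rows downward; lengths in m; the calibration is good to about 2 mm. A picture is of the moment at which its call begins.
- robot.close_job(): hands the job in; it is judged then, once.
The state is a dict: "time": time; "joint_positions": joint angles; "qvel": joint speeds; "joint_torque": joint torques, N m; "tool_pos": TCP position; "ee_rot": TCP orientation; "wrist_force": force on the tool from outside, world axes, zero at the start; "wrist_torque": the same for the moment, N m; "width": finger opening in m; "finger_force": force on a finger pad.
Only numpy, scipy, OpenCV 4.12 (cv2) and the standard library are available. Lean on these libraries where they do the work, as an engineer would, in place of code of your own. Each camera call takes 0.05 s, during which the arm holds its last target. There are 200 camera calls.

## Working session

There is one attempt and no reset: what is moved stays moved. The work goes in short steps, Python scripts to look and compute and a tool call to move; the robot and the scene stay as the last step left them, time stands still between calls to the robot, and variables do not carry over. Pictures are saved under pics/ and viewed, at most 10 in all, crops included, and the job is handed in when it is done.

Besides the shell and the picture viewer there is one more tool, called by a JSON object that holds its "op" and its "data". move_arm: Moves the arm, as the interface text tells. Its arguments: {"type":"object","properties":{"deltas":{"type":"array","items":{"type":"number"}}},"required":["deltas"]}

```bash
mkdir -p pics
cat > h.py <<'E'
import numpy as np, cv2
from scipy.spatial.transform import Rotation as R
from bench import robot
def snap(name):
    s=robot.snapshot(name); H,W=s['depth'].shape
    f=H/2/np.tan(np.radians(s['fov_y'])/2)
    K=np.array([[f,0,s['cx']],[0,f,s['cy']],[0,0,1.]])
    u,v=np.meshgrid(np.arange(W),np.arange(H))
    p=cv2.undistortPoints(np.stack([u,v],-1).reshape(-1,1,2).astype(float),K,np.array(s['D'],float)).reshape(H,W,2)
    d=s['depth']
    c=np.stack([p[...,0]*d,-p[...,1]*d,-d],-1)
    o=np.array(s['orientation'])
    M=R.from_euler('xyz',o).as_matrix() if o.shape==(3,) else (o if o.shape==(3,3) else None)
    P=c@M.T+np.array(s['origin']); P[d==0]=np.nan
    return s,P
def save(s,n): cv2.imwrite('pics/'+n+'.png',s['image'][...,::-1])
E
python3 - <<'E'
from h import *
for n in('scene','top'):
    s,P=snap(n); save(s,n+'0'); np.savez(n+'0.npz',P=P,im=s['image']); print(n,s['origin'],s['orientation'],s['fov_y'],np.nanmin(P[...,2]),np.nanpercentile(P[...,2],20))
o=robot.get_obs(); print(o['tool_pos'],o['ee_rot'],o['time'])
E
```

```text
scene [ 0.89938545 -0.59591097  1.2587651 ] [0.5318774  0.00153846 0.52057888] 42.04142916515457 -0.7728923018314655 -0.505090024556808
top [0.36093534 0.01646975 1.34477138] [ 0.13766147 -0.0137516  -1.59730247] 44.67951664751467 -0.7775506258024774 -0.007146463801621426
[ 0.13855221 -0.53177029  0.20442261] [-3.13962478e+00 -1.89486966e-04  2.54796758e-01] 0.1
```

View pics/scene0.png

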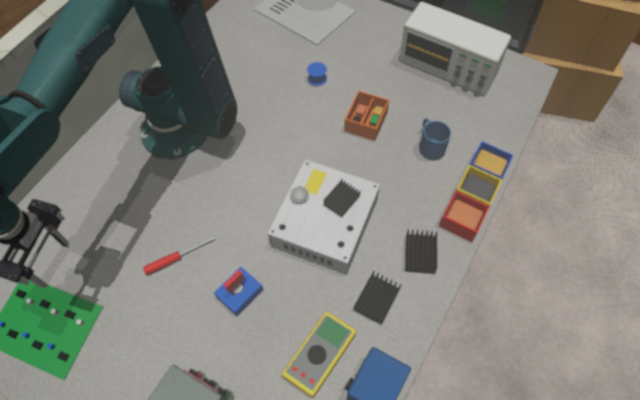

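View pics/top0.png

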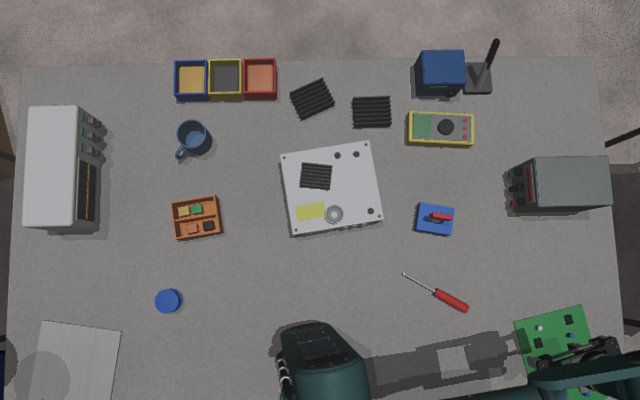

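The scene view shows the player at about (325,215), with the heat sink on it at (342,198). The key in its blue stand is at (238,290). In the top view the player is at (332,188), the heat sink at (316,176), the dish at (334,214) and the key at (438,217). Next I measure these.

Run:
```python
import numpy as np, cv2
for cam,box in (('top',dict(pl=(262,125,400,250),st=(405,190,465,245))),('scene',dict(pl=(255,150,390,280),st=(205,255,275,320)))):
    d=np.load(cam+'0.npz'); P=d['P']; im=d['im'].astype(int)
    def reg(b): x0,y0,x1,y1=b; return P[y0:y1,x0:x1].reshape(-1,3), im[y0:y1,x0:x1].reshape(-1,3)
    def rect(q,t):
        q=q[~np.isnan(q).any(1)]
        (c,s,a)=cv2.minAreaRect((q[:,:2]*1000).astype(np.float32)); print(cam,t,len(q),'c',np.round(c,1),'s',np.round(s,1),'a',round(a,1),'z',np.round(np.median(q[:,2])*1000,1),'mean',np.round(q.mean(0)*1000,1))
    q,c=reg(box['pl']); z=q[:,2]
    rect(q[(z>.077)&(z<.092)],'playertop')
    rect(q[(z>.106)&(z<.125)],'sink top')
    rect(q[(z>.098)&(z<.106)],'dish-ish')
    dark=c.max(1)<70
    rect(q[dark&(z>.1)],'sink dark')
    q,c=reg(box['st']); z=q[:,2]
    red=(c[:,0]>110)&(c[:,1]<70)&(c[:,2]<80)
    rect(q[red&(z>.06)],'key red'); rect(q[red&(z>.103)],'key redtop')
    rect(q[(z>.033)&(z<.047)],'stand top')
    q=P[::7,::7].reshape(-1,3); q=q[(q[:,2]>-.02)&(q[:,2]<.02)]; print('bench z',np.median(q[:,2]))
```

```text
top playertop 6485 c [559.7 -45.3] s [215.9 240.6] a 8.1 z 85.0 mean [557.  -48.8  85.1]
top sink top 397 c [541.4 -13.7] s [171.3  91.6] a 11.7 z 113.5 mean [583.2  -5.9 113.2]
top dish-ish 215 c [540.8 -14.1] s [170.5  90.2] a 14.2 z 101.9 mean [541.3 -25.7 101.9]
top sink dark 359 c [584.7  -5.5] s [76.3 58.7] a 82.4 z 111.5 mean [585.1  -4.5 110.5]
top key red 34 c [ 471.2 -327.1] s [49.   8.6] a 79.4 z 110.5 mean [ 470.9 -330.6  110.7]
top key redtop 34 c [ 471.2 -327.1] s [49.   8.6] a 79.4 z 110.5 mean [ 470.9 -330.6  110.7]
top stand top 820 c [ 472.2 -327.4] s [97.7 76. ] a 78.5 z 40.2 mean [ 471.2 -324.5   40.2]
bench z 0.00022330820568505771
scene playertop 5990 c [558. -46.] s [217.6 245.8] a 8.1 z 85.9 mean [561.8 -60.4  85.9]
scene sink top 501 c [542.4 -15.6] s [170.1  96.8] a 11.4 z 113.4 mean [583.9  -8.3 113.1]
scene dish-ish 301 c [540.3 -15.8] s [171.7  96.8] a 10.2 z 101.9 mean [550.8 -21.5 102. ]
scene sink dark 0 c [0. 0.] s [0. 0.] a 0.0 z nan mean [nan nan nan]
scene key red 30 c [ 477.6 -332.4] s [46.   4.3] a 77.8 z 107.5 mean [ 478.1 -332.3  107.1]
scene key redtop 25 c [ 478.2 -332.5] s [46.   3.1] a 77.8 z 107.9 mean [ 478.3 -332.9  108.3]
scene stand top 871 c [ 473.3 -328.9] s [98. 79.] a 76.6 z 40.8 mean [ 479.2 -334.    40.8]
bench z 0.0009829378981296433
  return _methods._mean(a, axis=axis, dtype=dtype,
  ret = ret.dtype.type(ret / rcount)
<stdin>:7: RuntimeWarning: Mean of empty slice.
  ret = um.true_divide(
```

Run:
```python
import cv2
a=cv2.imread('pics/top0.png')
c=cv2.hconcat([cv2.resize(a[130:245,270:395],(500,460),interpolation=cv2.INTER_CUBIC),cv2.resize(a[190:245,408:463],(300,460) and (300,300),interpolation=cv2.INTER_CUBIC).repeat(1,0) if 0 else cv2.copyMakeBorder(cv2.resize(a[190:245,408:463],(300,300),interpolation=cv2.INTER_CUBIC),0,160,0,0,cv2.BORDER_CONSTANT)])
cv2.imwrite('pics/c1.png',c)
```

```text
(no output)
```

View pics/c1.png

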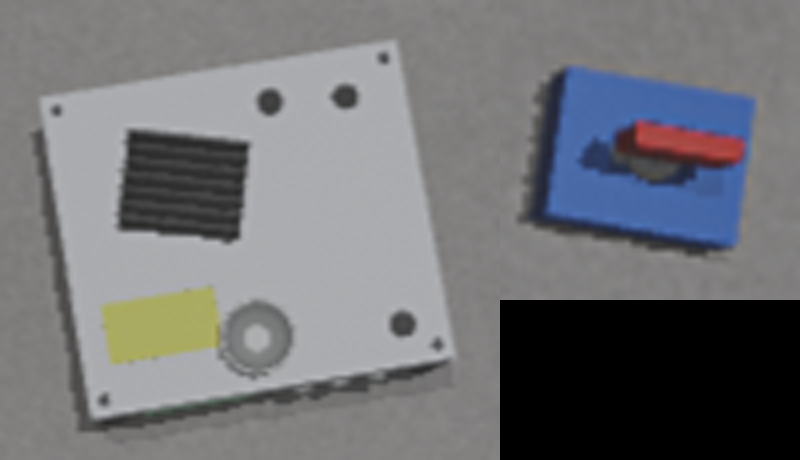

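The crop shows the heat sink skewed over the keyhole and free space on the player's -y side. I'll push it about 80 mm along its own -y axis with two part-open fingertips.

```bash
cat >> h.py <<'E'
def go(x,y,z,yawdeg,o=None):
    "rotvec and cm shift in tool axes from measured pose to a tool-down pose (mm, deg)"
    o=o or robot.get_obs(); A=R.from_euler('xyz',o['ee_rot'])
    B=R.from_euler('xyz',[np.pi,0,np.radians(yawdeg)])
    print('rot',np.round((A.inv()*B).as_rotvec(),3),'cm',np.round(A.inv().apply(np.array([x,y,z])/1000-o['tool_pos'])*100,2),'t',o['time'])
E
python3 - <<'E'
from h import *
go(592.6,54,204,82.4); go(592.6,54,160,82.4)
P=np.load('top0.npz')['P']; print(P[155,337],P[154,356],P[165,345])
E
```

```text
rot [-2.000e-03 -1.000e-03 -1.183e+00] cm [ 58.7  -45.24   0.14] t 0.1
rot [-2.000e-03 -1.000e-03 -1.183e+00] cm [ 58.7  -45.23   4.54] t 0.1
[ 0.64257768 -0.06431114  0.08382895] [ 0.64403006 -0.11477837  0.08427754] [ 0.61495302 -0.0845174   0.08457522]
```

{"op": "move_arm", "data": {"deltas": [0,0,-0.15,5,-3.5,0,0.45,0,0,-0.3,10,-7.5,0,0.45,0,0,-0.45,14,-11,0,0.45,0,0,-0.6,18,-14,0,0.45,0,0,-0.75,22,-17,0,0.45,0,0,-0.9,26,-20,0,0.45,0,0,-1.05,30,-23,0,0.45,0,0,-1.18,34,-26,0,0.45]}}

```text
time: 0.9
tool_pos: [0.3852, -0.215, 0.2052]
ee_rot: [-3.141, 0.0, 1.44]
wrist_force: [0.7, -0.7, 0.7]
width: 0.0335
finger_force: 0.0
```

Run:
```python
from h import *
o=robot.get_obs();print(o['tool_pos'],o['ee_rot'],o['width']);go(592.6,54,160,82.4)
```

```text
[ 0.38523333 -0.21502258  0.20517895] [-3.14149953e+00  7.60090867e-05  1.44024294e+00] 0.0335087448157429
rot [-0.     0.     0.002] cm [29.37 17.06  4.51] t 0.9
```

{"op": "move_arm", "data": {"deltas": [0,0,0,4.2,2.4,0,0.45,0,0,0,8.4,4.9,0,0.45,0,0,0,12.6,7.3,0,0.45,0,0,0,16.8,9.8,0,0.45,0,0,0,21,12.2,1,0.45,0,0,0,25.2,14.6,2.5,0.45,0,0,0,29.4,17.1,4.5,0.45,0,0,0,29.4,17.1,4.5,0.45]}}

```text
time: 1.7
tool_pos: [0.5937, 0.0554, 0.1551]
ee_rot: [-3.134, -0.001, 1.44]
wrist_force: [0.1, -0.1, -0.6]
width: 0.0257
finger_force: 0.0
```

Run:
```python
from h import *
o=robot.get_obs();print(o['tool_pos'],o['ee_rot'],o['width'],o['wrist_force']);go(592.6,54,94,82.4);go(580.5,-37.2,94,82.4)
```

```text
[0.59368234 0.05539749 0.15506996] [-3.13373468e+00 -6.21150906e-04  1.44017660e+00] 0.025728661849305966 [ 0.07582318 -0.13247806 -0.6361516 ]
rot [-0.008 -0.001  0.002] cm [-0.16 -0.04  6.11] t 1.7
rot [-0.008 -0.001  0.002] cm [-9.36 -0.05  6.1 ] t 1.7
```

{"op": "move_arm", "data": {"deltas": [0,0,0,-0.1,0,2.5,0.45,0,0,0,-0.1,0,4.5,0.45,0,0,0,-0.1,0,6,0.45,0,0,0,-0.1,0,6.3,0.45,0,0,0,-0.1,0,6.3,0.45,0,0,0,-0.1,0,6.3,0.45]}}

```text
time: 2.3
tool_pos: [0.5944, 0.0498, 0.0988]
ee_rot: [3.139, -0.0, 1.434]
wrist_force: [-0.7, -0.2, -0.7]
width: 0.0258
finger_force: 0.0
```

Run:
```python
from h import *
o=robot.get_obs();print(o['tool_pos'],o['ee_rot'],o['width'],o['wrist_force']);go(580.5,-37.2,94,82.4)
```

```text
[0.59441176 0.04981209 0.09883864] [ 3.13937787e+00 -1.85595593e-04  1.43436029e+00] 0.025751764634970326 [-0.69495374 -0.23215302 -0.73981881]
rot [ 0.002 -0.    -0.004] cm [-8.81 -0.2   0.48] t 2.3
```

Now the push, slowly, with slight lowering.

{"op": "move_arm", "data": {"deltas": [0,0,0,-0.6,-0.1,0.2,0.45,0,0,0,-1.4,-0.1,0.2,0.45,0,0,0,-2.2,-0.1,0.2,0.45,0,0,0,-3,-0.1,0.2,0.45,0,0,0,-3.8,-0.1,0.2,0.45,0,0,0,-4.6,-0.1,0.2,0.45,0,0,0,-5.4,-0.1,0.2,0.45,0,0,0,-6.2,-0.1,0.2,0.45]}}

```text
time: 3.1
tool_pos: [0.5842, -0.0119, 0.0954]
ee_rot: [-3.141, 0.0, 1.435]
wrist_force: [0.4, 1.7, 1.6]
width: 0.0259
finger_force: 0.8
```

{"op": "move_arm", "data": {"deltas": [0,0,0,-0.8,-0.1,0,0.45,0,0,0,-1.4,-0.1,0,0.45,0,0,0,-2,-0.1,0,0.45,0,0,0,-2.4,-0.1,0,0.45,0,0,0,-2.6,-0.1,0,0.45,0,0,0,-2.6,-0.1,0,0.45]}}

```text
time: 3.7
tool_pos: [0.5796, -0.0374, 0.0952]
ee_rot: [-3.141, 0.001, 1.434]
wrist_force: [-0.5, -0.9, 1.1]
width: 0.026
finger_force: 0.0
```

Run:
```python
from h import *
o=robot.get_obs();print(o['tool_pos'],o['ee_rot'],o['width'],o['wrist_force']);go(580.5,-37.2,94,82.4)
```

```text
[ 0.57961869 -0.03736321  0.09524054] [-3.14117457e+00  9.23453069e-04  1.43447290e+00] 0.026005475455403843 [-0.54288934 -0.90454865  1.07450073]
rot [-0.     0.001 -0.004] cm [0.03 0.09 0.12] t 3.7
```

{"op": "move_arm", "data": {"deltas": [0,0,0,1,0,0,0.45,0,0,0,1,0,-4,0,0,0,0,1,0,-8,-0.5,0,0,0,-3,0,-8.5,-1,0,0,0,-8,0,-8.5,-1,0,0,0,-13,0,-8.5,-1,0,0,0,-18,0,-8.5,-1,0,0,0,-18,0,-8.5,-1]}}

```text
time: 4.5
tool_pos: [0.5541, -0.2204, 0.1797]
ee_rot: [-3.14, 0.003, 1.428]
wrist_force: [-0.1, 0.5, -0.5]
width: 0.0785
finger_force: 0.0
```

Run:
```python
from h import *
s,P=snap('top');save(s,'top1');np.savez('top1.npz',P=P,im=s['image'])
s2,P2=snap('scene');save(s2,'scene1');np.savez('scene1.npz',P=P2,im=s2['image'])
a=s['image'][130:245,270:395,::-1];b=s2['image'][155:275,260:385,::-1]
cv2.imwrite('pics/c2.png',cv2.hconcat([cv2.resize(a,(400,400),interpolation=cv2.INTER_CUBIC),cv2.resize(b,(400,400),interpolation=cv2.INTER_CUBIC)]))
go(472,-328,170,78.3)
```

```text
rot [-0.001 -0.001  0.066] cm [-12.29  -6.7    0.99] t 4.6
```

View pics/c2.png

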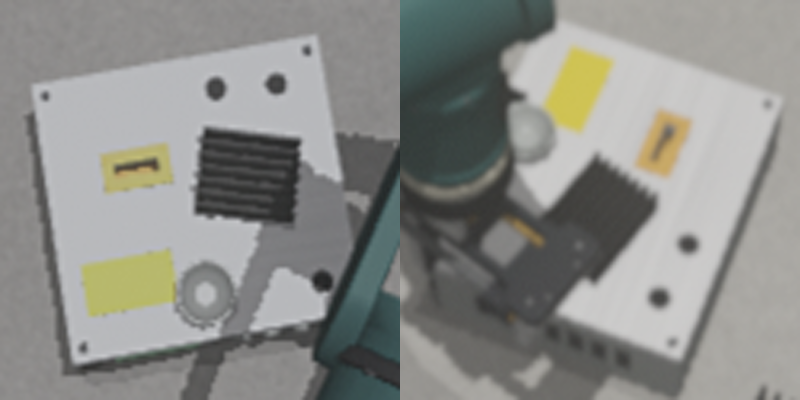

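The keyhole is clear: it is at about (312,178) in the top view, with the sink flat to its right. I'll locate the slot exactly and move above the key.

{"op": "move_arm", "data": {"deltas": [0,0,0.03,-4,-2.2,0.3,-1,0,0,0.066,-8,-4.4,0.6,-1,0,0,0.066,-12.3,-6.7,1,-1,0,0,0.066,-12.3,-6.7,1,-1]}}

```text
time: 5.0
tool_pos: [0.4699, -0.3299, 0.1698]
ee_rot: [-3.139, 0.001, 1.365]
wrist_force: [1.1, 0.0, -0.1]
width: 0.0938
finger_force: 0.0
```

Run:
```python
from h import *
for cam,b in(('top',(297,165,330,192)),('scene',(325,180,357,214))):
    d=np.load(cam+'1.npz'); x0,y0,x1,y1=b; P=d['P'][y0:y1,x0:x1]; im=d['im'][y0:y1,x0:x1].astype(int)
    brass=((im[...,0]-im[...,2])>35)
    m=cv2.morphologyEx(brass.astype(np.uint8),cv2.MORPH_CLOSE,np.ones((7,7)))>0
    dark=m&(im.max(2)<110)
    for t,k in(('brass',m),('dark',dark)):
        k=k&~np.isnan(P[...,2]); q=P[k].copy()
        if len(q)<5: print(t,len(q)); continue
        # re-intersect rays with z=85 plane
        o=np.array({'top':[0.36093534,0.01646975,1.34477138],'scene':[0.89938545,-0.59591097,1.2587651]}[cam])
        g=o+(q-o)*((o[2]-.085)/(o[2]-q[:,2]))[:,None]
        r=cv2.minAreaRect((g[:,:2]*1000).astype(np.float32))
        C=np.cov(g[:,:2].T); w,v=np.linalg.eigh(C); 
        print(cam,t,len(q),np.round(g.mean(0)*1000,1),np.round(r[0],1),np.round(r[1],1),round(r[2],1),'yax',np.degrees(np.arctan2(v[1,1],v[0,1]))%180)
o=robot.get_obs();print(o['tool_pos'],o['ee_rot'],o['width'],o['wrist_force']);go(472,-328,72,78.3)
s,P=snap('top');z=P[195:245,405:465]; print('stand view',(z[...,2]>.05).sum()); save(s,'top2')
```

```text
top brass 240 [582.5   2.5  85. ] [582.5   2.6] [30.2 55.4] 8.2 yax 98.02039184636978
top dark 21 [584.3   1.3  85. ] [584.8   3.4] [31.5  5.3] 88.6 yax 95.69973791732004
scene brass 220 [582.4   2.   85. ] [582.3   2.2] [30.8 56.3] 8.0 yax 97.65867418593294
dark 0
[ 0.46994751 -0.32992353  0.16978906] [-3.13945326e+00  1.39260689e-03  1.36477507e+00] 0.09376249958230252 [ 1.11984289  0.02325717 -0.10958444]
rot [-0.002  0.001 -0.002] cm [0.24 0.18 9.78] t 5.0
stand view 1291
```

{"op": "move_arm", "data": {"deltas": [0,0,0,0.2,0.2,4,-1,0,0,0,0.2,0.2,7,-1,0,0,0,0.2,0.2,9.4,-1,0,0,0,0.2,0.2,9.8,-0.5,0,0,0,0.2,0.2,9.8,0.2,0,0,0,0.2,0.2,9.8,0.5,0,0,0,0.2,0.2,9.8,0.5]}}

```text
time: 5.75
tool_pos: [0.4762, -0.3267, 0.0747]
ee_rot: [3.138, 0.002, 1.37]
wrist_force: [-0.2, 0.1, -1.0]
width: 0.0655
finger_force: 0.0
```

{"op": "move_arm", "data": {"deltas": [0,0,0,0,0,0,0.7,0,0,0,0,0,0,0.8,0,0,0,0,0,0,1,0,0,0,0,0,0,1,0,0,0,0,0,0,1]}}

```text
time: 6.25
tool_pos: [0.4746, -0.3265, 0.0725]
ee_rot: [-3.142, 0.0, 1.369]
wrist_force: [0.1, 0.5, -0.3]
width: 0.0253
finger_force: 0.0
```

Run:
```python
from h import *
o=robot.get_obs();print(o['tool_pos'],o['ee_rot'],o['width'],o['wrist_force'],o['wrist_torque'])
s,P=snap('scene');save(s,'scene2');cv2.imwrite('pics/c3.png',cv2.resize(s['image'][225:345,180:310,::-1],(650,600),interpolation=cv2.INTER_CUBIC))
```

```text
[ 0.47463603 -0.32645161  0.07249528] [-3.14158934e+00  6.50496866e-05  1.36852962e+00] 0.025260612636589276 [ 0.12150934  0.45281467 -0.27939096] [-0.04312111 -0.10056804  0.02225499]
```

View pics/c3.png

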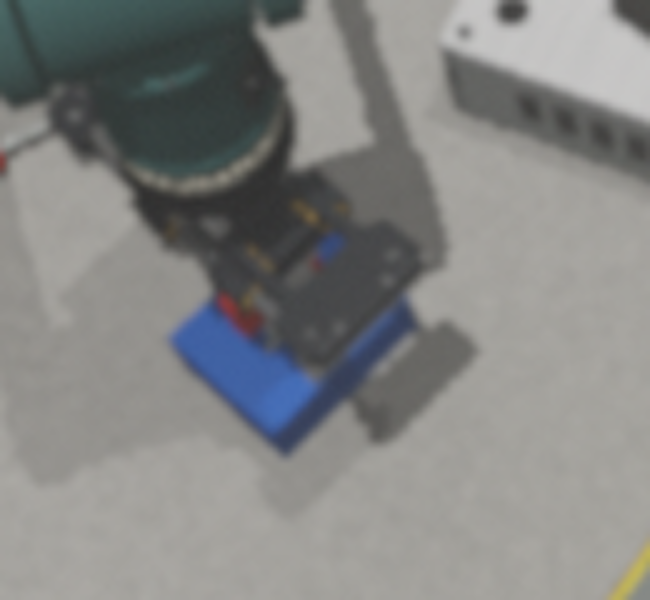

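The red handle lies between the fingers, at about (240,315) in the crop. I'll finish closing.

{"op": "move_arm", "data": {"deltas": [0,0,0,-0.1,-0.2,0,0.6,0,0,0,-0.1,-0.2,0,1,0,0,0,-0.1,-0.2,0,1,0,0,0,-0.1,-0.2,0,1,0,0,0,-0.1,-0.2,0,1,0,0,0,-0.1,-0.2,0,1]}}

```text
time: 6.9
tool_pos: [0.4725, -0.3269, 0.0724]
ee_rot: [-3.141, 0.0, 1.369]
wrist_force: [-0.3, 0.3, -0.8]
width: 0.0115
finger_force: 30.0
```

Run:
```python
from h import *
o=robot.get_obs();print(o['tool_pos'],o['ee_rot'],o['width'],o['wrist_force'],o['wrist_torque'],o['finger_force'])
```

```text
[ 0.47246835 -0.32690686  0.07235761] [-3.14132046e+00  1.30070058e-05  1.36875689e+00] 0.011497304527845214 [-0.25082248  0.25572229 -0.77975425] [-0.11397248 -0.01910067  0.0394126 ] 29.999701380729675
```

Key gripped. Now lifting.

{"op": "move_arm", "data": {"deltas": [0,0,0,0,0,-1,1,0,0,0,0,0,-2,1,0,0,0,0,0,-3,1,0,0,0,0,0,-4.5,1,0,0,0,0,0,-7,1,0,0,0,0,0,-10,1,0,0,0,0,0,-13,1,0,0,0,0,0,-13,1]}}

```text
time: 7.7
tool_pos: [0.4748, -0.3287, 0.2096]
ee_rot: [3.131, 0.006, 1.369]
wrist_force: [0.8, -0.7, -0.5]
width: 0.0121
finger_force: 30.0
```

Run:
```python
from h import *
o=robot.get_obs();print(o['tool_pos'],o['ee_rot'],o['width'],o['wrist_force'],o['finger_force'])
go(582.5,2.5,200,98.1)
s,P=snap('scene');save(s,'scene3');im=s['image']
cv2.imwrite('pics/c4.png',cv2.resize(im[190:320,170:310,::-1],(646,600),interpolation=cv2.INTER_CUBIC))
```

```text
[ 0.4747693  -0.32869124  0.20957685] [3.13087435 0.00586612 1.36889573] 0.012064311196093384 [ 0.79932281 -0.69088135 -0.47053084] 29.999487698078156
rot [ 0.01   0.008 -0.343] cm [34.61  3.9   0.8 ] t 7.7
```

View pics/c4.png

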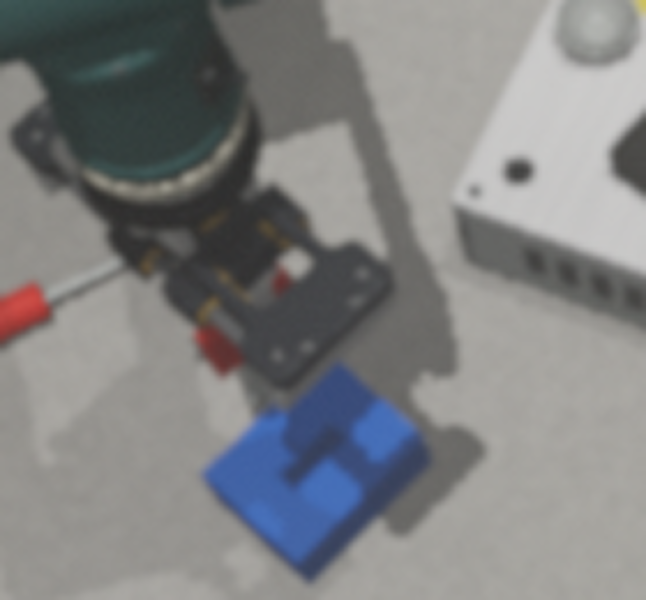

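Stand slot is empty and the key hangs in the grip. I'll carry it over the keyhole.

{"op": "move_arm", "data": {"deltas": [0,0,-0.05,4.5,0.5,0,1,0,0,-0.1,9,1,0,1,0,0,-0.15,13.5,1.5,0,1,0,0,-0.2,18,2,0,1,0,0,-0.25,22.5,2.5,0,1,0,0,-0.3,27,3,0,1,0,0,-0.343,31.5,3.5,0.5,1,0,0,-0.343,34.7,3.9,0.8,1]}}

```text
time: 8.55
tool_pos: [0.5797, 0.0082, 0.1921]
ee_rot: [-3.138, -0.001, 1.715]
wrist_force: [0.1, -1.8, -1.0]
width: 0.0119
finger_force: 30.0
```

{"op": "move_arm", "data": {"deltas": [0,0,0,0,0,0,1,0,0,0,0,0,0,1,0,0,0,0,0,0,1,0,0,0,0,0,0,1]}}

```text
time: 8.95
tool_pos: [0.5801, 0.0038, 0.1943]
ee_rot: [-3.141, 0.0, 1.71]
wrist_force: [-0.3, 0.0, -0.6]
width: 0.0118
finger_force: 30.0
```

Run:
```python
from h import *
o=robot.get_obs();print(o['tool_pos'],o['ee_rot'],o['width'],o['wrist_force'])
go(582.5,3.5,170,98.1)
s,P=snap('scene');save(s,'scene4');im=s['image']
cv2.imwrite('pics/c5.png',cv2.resize(im[120:260,260:410,::-1],(643,600),interpolation=cv2.INTER_CUBIC))
# red handle extent in tool frame
q=P[100:300,230:430].reshape(-1,3);c=im[100:300,230:430].reshape(-1,3).astype(int)
k=(c[:,0]>90)&(c[:,1]<60)&(c[:,2]<70)&(q[:,2]>.15)&(q[:,2]<.30)
t=R.from_euler('xyz',o['ee_rot']).inv().apply(q[k]-o['tool_pos'])*1000
print(k.sum(),np.round(t.min(0),1),np.round(t.max(0),1)); print(np.round(t[np.argsort(t[:,0])][::4],0).tolist())
```

```text
[0.58006009 0.00384127 0.19426199] [-3.14112353e+00  3.45845192e-04  1.70984262e+00] 0.011811894630292299 [-0.31918538  0.02247147 -0.56702746]
rot [-0.     0.    -0.002] cm [-0.07  0.24  2.43] t 8.95
46 [-29.5  -4.5 -43.7] [  4.9   4.8 -11.9]
[[-30.0, 3.0, -32.0], [-27.0, -0.0, -14.0], [-27.0, 2.0, -15.0], [-25.0, 4.0, -35.0], [-20.0, 5.0, -37.0], [-20.0, 2.0, -39.0], [-18.0, 3.0, -41.0], [-11.0, 4.0, -37.0], [-10.0, -5.0, -43.0], [-7.0, 2.0, -42.0], [-3.0, -2.0, -44.0], [1.0, -4.0, -40.0]]
```

View pics/c5.png

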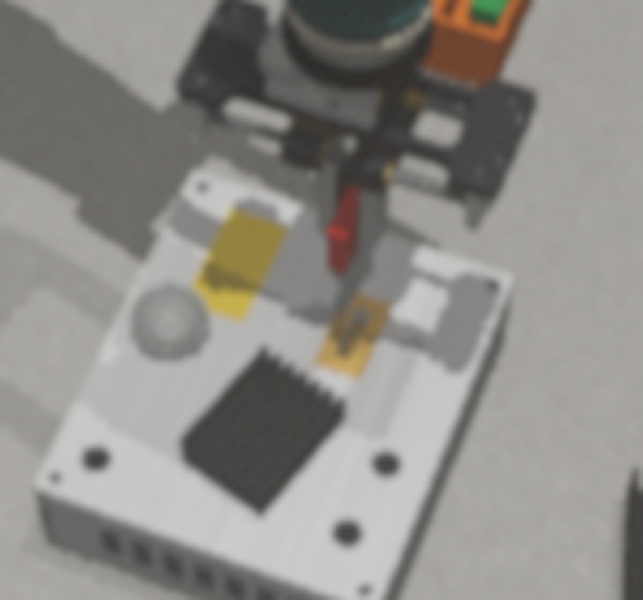

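The red handle is centred over the slot at about (350,330) in the crop. I'll lower it, watching the force.

{"op": "move_arm", "data": {"deltas": [0,0,0,0,0.24,1.5,1,0,0,0,0,0.24,3,1,0,0,0,0,0.24,4,1,0,0,0,0,0.24,4,1,0,0,0,0,0.24,4,1,0,0,0,0,0.24,4,1]}}

```text
time: 9.6
tool_pos: [0.5831, 0.0055, 0.155]
ee_rot: [3.141, 0.0, 1.712]
wrist_force: [-0.3, -0.6, -2.0]
width: 0.0114
finger_force: 30.0
```

Run:
```python
from h import *
o=robot.get_obs();print(o['tool_pos'],o['ee_rot'],o['width'],o['wrist_force'])
go(582.3,4.2,117,98.1)
```

```text
[0.5831252  0.00553282 0.15501042] [3.14057239e+00 3.01442230e-04 1.71182324e+00] 0.011372731506824003 [-0.32789544 -0.61545393 -2.03971991]
rot [ 0.001  0.    -0.   ] cm [-0.12 -0.1   3.8 ] t 9.6
```

{"op": "move_arm", "data": {"deltas": [0,0,0,-0.1,-0.1,0.4,1,0,0,0,-0.1,-0.1,0.8,1,0,0,0,-0.1,-0.1,1.1,1,0,0,0,-0.1,-0.1,1.4,1,0,0,0,-0.1,-0.1,1.6,1,0,0,0,-0.1,-0.1,1.6,1]}}

```text
time: 10.2
tool_pos: [0.5817, 0.0044, 0.1379]
ee_rot: [-3.141, -0.0, 1.712]
wrist_force: [0.4, -0.2, -0.8]
width: 0.0113
finger_force: 30.0
```

Run:
```python
from h import *
o=robot.get_obs();print(o['tool_pos'],o['ee_rot'],o['width'],o['wrist_force'],o['wrist_torque'])
go(582.3,4.2,117,98.1)
```

```text
[0.58166853 0.00442945 0.13794582] [-3.14077551e+00 -1.05740222e-04  1.71185050e+00] 0.011281001022599848 [ 0.36561522 -0.24705177 -0.75522785] [ 0.01303603 -0.04819592 -0.00461258]
rot [-0.001 -0.    -0.   ] cm [-0.03  0.06  2.09] t 10.2
```

No contact force, and the tip is about 8 mm into the slot. Continuing down.

{"op": "move_arm", "data": {"deltas": [0,0,0,0,0,0.4,1,0,0,0,0,0,0.8,1,0,0,0,0,0,1.2,1,0,0,0,0,0,1.6,1,0,0,0,0,0,1.9,1,0,0,0,0,0,2.1,1,0,0,0,0,0,2.1,1]}}

```text
time: 10.9
tool_pos: [0.582, 0.0044, 0.1175]
ee_rot: [3.141, 0.0, 1.712]
wrist_force: [0.8, -0.0, -1.7]
width: 0.0114
finger_force: 30.0
```

Run:
```python
from h import *
o=robot.get_obs();print(o['tool_pos'],o['ee_rot'],o['width'],o['wrist_force'],o['wrist_torque'])
```

```text
[0.58198285 0.00438525 0.11752905] [3.14135256e+00 1.41631879e-04 1.71177329e+00] 0.011434581253553637 [ 0.77374606 -0.02365364 -1.67409479] [-0.01296449 -0.09512297  0.03761264]
```

{"op": "move_arm", "data": {"deltas": [0,0,0,0,0,0.1,1,0,0,0,0,0,0.2,1,0,0,0,0,0,0.25,1,0,0,0,0,0,0.25,1,0,0,0,0,0,0.25,1]}}

```text
time: 11.4
tool_pos: [0.5821, 0.0044, 0.1174]
ee_rot: [3.14, 0.001, 1.712]
wrist_force: [-4.3, 0.5, 7.2]
width: 0.0119
finger_force: 30.0
```

Collar is seated at z = 0.1174 with about 7 N. Now turning clockwise (+ about tool z).

{"op": "move_arm", "data": {"deltas": [0,0,0.1,0,0.01,-0.1,1,0,0,0.2,0,0.02,-0.1,1,0,0,0.3,0,0.03,-0.1,1,0,0,0.4,-0.01,0.04,-0.1,1,0,0,0.5,-0.01,0.05,-0.1,1,0,0,0.6,-0.02,0.06,-0.1,1,0,0,0.6,-0.02,0.06,-0.1,1]}}

```text
time: 12.1
tool_pos: [0.5829, 0.0041, 0.1174]
ee_rot: [3.14, -0.0, 1.112]
wrist_force: [-2.3, 0.4, 4.9]
width: 0.0114
finger_force: 30.0
```

Run:
```python
from h import *
o=robot.get_obs();print(o['tool_pos'],o['ee_rot'],o['width'],o['wrist_force'],o['wrist_torque'])
```

```text
[0.58290329 0.0041496  0.11737001] [ 3.13994463e+00 -2.45392961e-04  1.11206270e+00] 0.011356721517913866 [-2.3154071   0.36907743  4.85131687] [-0.04542309  0.37593701 -0.024796  ]
```

{"op": "move_arm", "data": {"deltas": [0,0,0.1,-0.01,0.01,0,1,0,0,0.2,-0.01,0.02,0,1,0,0,0.3,-0.02,0.02,0,1,0,0,0.4,-0.03,0.03,0,1,0,0,0.5,-0.04,0.03,0,1,0,0,0.6,-0.05,0.03,0,1,0,0,0.6,-0.05,0.03,0,1]}}

```text
time: 12.8
tool_pos: [0.5831, 0.0039, 0.1173]
ee_rot: [3.141, -0.002, 0.513]
wrist_force: [-0.5, 0.1, 5.0]
width: 0.0118
finger_force: 30.0
```

Run:
```python
from h import *
o=robot.get_obs();print(o['tool_pos'],o['ee_rot'],o['width'],o['wrist_force'],o['wrist_torque'])
s,P=snap('scene');save(s,'scene5');im=s['image']
cv2.imwrite('pics/c6.png',cv2.resize(im[120:280,240:410,::-1],(638,600),interpolation=cv2.INTER_CUBIC))
```

```text
[0.5831366  0.00388044 0.11733636] [ 3.14075996e+00 -1.84505649e-03  5.12654512e-01] 0.011849658423107891 [-0.47719831  0.14955264  4.99714315] [ 0.09521202  0.32450785 -0.0086612 ]
```

View pics/c6.png

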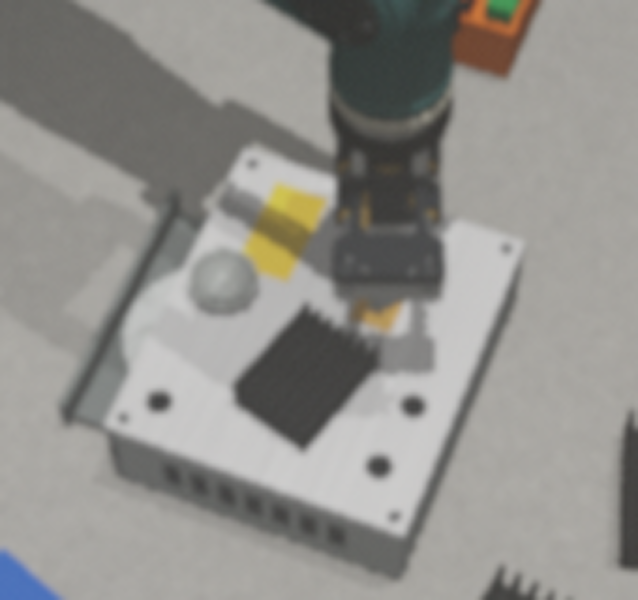

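The tray is out (left edge, about (70,410) to (170,200)). I'll release with a small opening and lift straight up.

{"op": "move_arm", "data": {"deltas": [0,0,0,0,0,0,0.5,0,0,0,0,0,0,0.5,0,0,0,0,0,0,0.5,0,0,0,0,0,0,0.5]}}

```text
time: 13.25
tool_pos: [0.5824, 0.0037, 0.1154]
ee_rot: [-3.141, 0.001, 0.512]
wrist_force: [0.2, 0.6, -0.5]
width: 0.0233
finger_force: 0.0
```

{"op": "move_arm", "data": {"deltas": [0,0,0,0,0,-1,0.5,0,0,0,0,0,-2,0.5,0,0,0,0,0,-4,0.5,0,0,0,0,0,-6,0.5,0,0,0,0,0,-9,0.5,0,0,0,0,0,-12,0.5,0,0,0,-5,0,-14,0.5,0,0,0,-10,0,-14,0.5]}}

```text
time: 14.05
tool_pos: [0.4998, -0.0439, 0.26]
ee_rot: [3.137, -0.005, 0.514]
wrist_force: [-0.5, -0.5, 0.3]
width: 0.0233
finger_force: 0.0
```

{"op": "move_arm", "data": {"deltas": [0,0,0,-5,0,0,0.5,0,0,0,-10,0,0,0.5,0,0,0,-15,0,0,0.5,0,0,0,-15,0,0,0.5,0,0,0,-15,0,0,0.5]}}

```text
time: 14.55
tool_pos: [0.3678, -0.1174, 0.2574]
ee_rot: [3.139, -0.003, 0.51]
wrist_force: [-0.1, 0.4, 0.9]
width: 0.0234
finger_force: 0.0
```

Run:
```python
from h import *
o=robot.get_obs();print(o['tool_pos'],o['width'],o['wrist_force'])
s,P=snap('scene');im=s['image']
t,_=snap('top');b=t['image'][110:260,260:410]
cv2.imwrite('pics/c7.png',cv2.hconcat([cv2.resize(im[120:280,240:410,::-1],(400,400),interpolation=cv2.INTER_CUBIC),cv2.resize(b[...,::-1],(400,400),interpolation=cv2.INTER_CUBIC)]))
q=P.reshape(-1,3);c=im.reshape(-1,3).astype(int)
k=(c[:,0]>90)&(c[:,1]<60)&(c[:,2]<70)&(abs(q[:,0]-.58)<.06)&(abs(q[:,1])<.06)
v=np.linalg.eigh(np.cov(q[k][:,:2].T))[1][:,1]
print('handle',k.sum(),q[k].mean(0),q[k][:,2].max(),np.degrees(np.arctan2(v[1],v[0])))
```

```text
[ 0.36775245 -0.11743497  0.25744064] 0.023418093567263765 [-0.09694424  0.39236428  0.88601705]
  avg = a.mean(axis, **keepdims_kw)
  ret = um.true_divide(
<stdin>:8: RuntimeWarning: Degrees of freedom <= 0 for slice
  c *= np.true_divide(1, fact)
  c *= np.true_divide(1, fact)
<stdin>:9: RuntimeWarning: Mean of empty slice.
Traceback (most recent call last):
ValueError: zero-size array to reduction operation maximum which has no identity
```

View pics/c7.png

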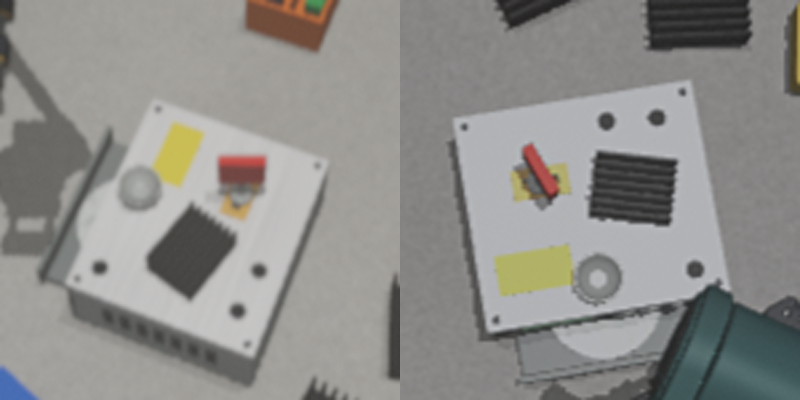

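Both views show the key standing turned in the lock ((242,170) left, (540,175) right), the tray out, the sink flat and the dish unmoved. I'll do a quick height check, then hand in.

Run:
```python
from h import *
s,P=snap('top');im=s['image'].astype(int)
k=(im[...,0]>110)&(im[...,0]>2*im[...,1])&(abs(P[...,0]-.58)<.06)&(abs(P[...,1])<.06)
q=P[k];v=np.linalg.eigh(np.cov(q[:,:2].T))[1][:,1];top=np.median(q[:,2])
print(k.sum(),q.mean(0),top,q[:,2].max(),np.degrees(np.arctan2(v[1],v[0])))
if .15<top<.16: print(robot.close_job())
```

```text
75 [0.58037765 0.00305108 0.15580732] 0.15592955339962344 0.16046042473204403 -150.3244623017344
the job is handed in; nothing more can be done
None
```

The job is done and handed in: the heat sink is clear of the keyhole and flat on the player, the tray is out, and the key is fully home, turned about 1.2 rad clockwise and released upright in the lock.

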